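# Offer a blank up to the sprung drive centre of a wood lathe

## Task

Take the long square blank lying among the offcuts in front of the lathe and offer it up to the headstock: set the drilled hole in the middle of one end (either end) over the sprung point of the drive centre and push it along the spindle until the wood bears firmly on the toothed crown. Keep the blank level and in line with the spindle, carried by the gripper alone, and finish while still holding and pressing it there, so that a colleague can wind up the tailstock. Leave everything else on the bench where it is.

Things in the scene. Friction and masses are not known exactly. Their poses are not given: they have to be found in the camera images.
- blank: the long square blank: bare pine, 180 mm long (its x axis) x 45 x 45 mm, about 0.2 kg, lying on the bench; in the middle of each end a hole 14 mm across and 6 mm deep with a flat bottom; both ends alike; origin: centre of its underside
- blank_mid (a point): middle of the blank, on its long axis, 90 mm from either end face and 22.5 mm above its origin
- lathe: small bench-top wood lathe, green, bolted down, spindle locked; origin on the bench under the spindle axis, in the plane of the crown's teeth. The spindle axis runs along its y, 210 mm up; on the +y side the headstock (130 mm deep, y = 80 to 290 mm, 291 mm high; motor behind); the bed, 90 mm wide, top 105 mm high, runs from y = 300 to -500 mm
- drive_crown: toothed steel crown of the drive centre, 28 mm across, fixed on the spindle; it is the hard stop. Origin: on the spindle axis in the plane of the teeth, 210 mm above the bench; axes as the lathe's: the blank comes from -y and is pushed to +y
- centre_point (a joint): sprung steel point in the crown, 9 mm thick with a 6 mm blunt cone. Value: metres pushed in along +y; 0 = free, standing 13 mm out of the crown towards -y; at most 0.0105. The spring pushes back 3 N, plus 1 N per mm; with the wood on the crown and the point on the bottom of its hole it reads about 0.007 and pushes 10 N. Beside the hole it keeps the wood off the crown
- tailstock: tailstock with its live centre, run back on the bed; origin: tip of the live centre, on the spindle axis, 300 mm from the crown (y = -300 mm in the lathe's frame); the rest of it lies farther to -y, handwheel up to 252 mm above the bench; fixed
- tool_rest: tool rest let down and turned across the bed just before the tailstock; origin: middle of its top edge, 170 mm above the bench, 262 mm from the crown; the edge is 150 mm long across the bed; fixed
- short_blank: short square offcut, 105 x 45 x 45 mm, bare pine, solid ends; not wanted; origin: centre of its underside
- flat_blank: flat slat, 180 x 70 x 20 mm, bare pine; not wanted; origin: centre of its underside
- mallet: turned dark wooden mallet standing on its head, 80 mm across, 200 mm high; origin: centre of its underside
- gouge: turning gouge lying on the bench, 475 mm long, 27 mm high, wooden handle towards its own -x; origin: on the bench near the ferrule
- wax_tin: low aluminium tin, 84 mm across, 40 mm high; origin: centre of its underside
- sanding_block: cork sanding block, 110 x 60 x 45 mm; origin: centre of its underside
- turned_bowl: turned wooden bowl, 150 mm across, 60 mm high; origin: centre of its underside

How it is judged:
By the outcome, as a careful person would: the job done as asked, in the order asked, and still so for the second after the job is handed in, while the arm keeps its last pose, push and grip.
It also fails if it takes over 45 s, if anything falls off the work surface, if the arm or the gripper's body presses on something with over 40 N, if the wrist force passes 120 N, or if a joint passes its speed limit or range.

## Robot

A 6-joint arm with a two-finger parallel gripper is mounted at the origin on the work surface. World frame = base frame: x ahead of the robot, y to its left, z up, the work surface at z = 0. Lengths are in m, angles in rad, forces in N, time in s.
With the tool pointing down it reaches from about 0.25 to 0.775 m from the base axis. Payload 4 kg.
Tool frame: the origin (TCP) lies at the very end of the fingers, on their centre line; the grasp point (between the pads) lies 19 mm behind it (robot.tcp_to_grasp is the distance from the TCP to the grasp point, in m); z points along the fingers, y is the line along which they close (so a half turn about z gives the same grasp; the last joint's range is limited). The gripper opens to 94 mm and grips with 3 to 60 N. Pads are 16 mm wide; open, the fingers measure 119 mm over their backs; the gripper's body (75 mm by 177 mm) begins 78 mm behind the grasp point.
Start: joints at [-1.399, 0.087, 1.371, -0, 1.684, -0.103], TCP at [0.149, -0.529, 0.206] pointing down, gripper open.
Joint ranges: [-3.1, 3.1], [-0.76, 2.03], [0.27, 2.55], [-1.08, 4.22], [0.17, 2.65], [-2.57, 2.57]. Speed limits (rad/s): [2.79, 2.79, 3.14, 3.14, 3.14, 3.14].

## Interface

Orientations are given as [roll, pitch, yaw] about the fixed x, y, z axes, in that order (R = Rz(yaw) Ry(pitch) Rx(roll)).
In Python, from bench import robot gives the robot as it stands.
- The arm moves only by the shell command python3 nudge.py 'ROWS'. ROWS is one flat JSON list of numbers that holds 1 to 20 rows one after another, with no inner brackets; each row has 5 numbers: the finger opening in m, then dx, dy, dz in m, then a turn about the tool's z in rad; each row shifts and turns the commanded pose from where the row before left it, along the tool's axes as they then stand; what a row does not reach is not made up. A row lasts 1/12 s, in which the tool goes at most 0.0417 m and 0.125 rad, less where a joint would pass 70% of its speed; a pose out of reach is approached as far as the arm can. The fingers move at their own pace and stop on an object; the grip force is fixed at half the most. Time passes only in rows, so rows that do not move let the fingers close. It prints the time, the measured TCP pose, the force, the opening and the grip force at its end. Input that does not fit is refused with a message, and nothing moves.
- robot.get_obs(): the state, without advancing time (a new reading comes with each control period).
- robot.snapshot(name): name is "scene" or "top"; returns a dict with "color" (420x560x3 uint8, blue, green, red), "fx", "fy", "cx", "cy" (pixels), "k1" (the pictures are not rectified: a ray, as slopes to the right and down, at radius r is drawn at 1 + k1 r^2 times it, then the intrinsics apply), "extrinsics" (4x4, takes a point from world to camera coordinates). Camera axes: x right, y down, z forward; pixel columns grow to the right and rows downward; lengths in m; the calibration is good to about 2 mm. A picture is of the moment at which its call begins. There is no depth.
- robot.close_job(): hands the job in; it is judged then, once.
The state is a dict: "time": time; "joint_positions": joint angles; "qvel": joint speeds; "joint_torque": joint torques, N m; "tool_pos": TCP position; "ee_rot": TCP orientation; "wrist_force": force on the tool from outside, world axes, zero at the start; "wrist_torque": the same for the moment, N m; "width": finger opening in m; "finger_force": force on a finger pad.
Only numpy, scipy, OpenCV 4.12 (cv2) and the standard library are available. Lean on these libraries where they do the work, as an engineer would, in place of code of your own. Each camera call takes 0.05 s, during which the arm holds its last target. There are 200 camera calls.

## Working session

There is one attempt and no reset: what is moved stays moved. The work goes in short steps, Python scripts to look and compute and a shell command to move; the robot and the scene stay as the last step left them, time stands still between calls to the robot, and variables do not carry over. Pictures are saved under pics/ and viewed, at most 10 in all, crops included, and the job is handed in when it is done.

```bash
ls; mkdir -p pics; python3 - <<'E'
from bench import robot
import cv2,numpy as np
for n in("scene","top"):
    s=robot.snapshot(n); cv2.imwrite(f"pics/{n}0.png",s["color"])
    print(n,[s[k] for k in("fx","fy","cx","cy","k1")]); print(np.round(s["extrinsics"],4))
o=robot.get_obs(); print(o)
E
```

```text
bench.py
nudge.py
pics
scene [423.52598403371826, 423.52598403371826, 277.60439477282364, 208.92055484053625, -0.12213241070387072]
[[ 0.8262  0.5633 -0.0123 -0.3875]
 [ 0.3649 -0.5516 -0.7501 -0.0962]
 [-0.4293  0.6152 -0.6612  1.7761]
 [ 0.      0.      0.      1.    ]]
top [409.6502163590095, 409.6502163590095, 283.68006525453427, 210.8289505105579, -0.0765523365610345]
[[ 1.2800e-02 -9.9990e-01  3.2000e-03 -3.7300e-02]
 [-9.8750e-01 -1.3200e-02 -1.5690e-01  5.2490e-01]
 [ 1.5690e-01 -1.1000e-03 -9.8760e-01  1.3573e+00]
 [ 0.0000e+00  0.0000e+00  0.0000e+00  1.0000e+00]]
{'time': 0.1, 'joint_positions': array([-1.39908170e+00,  8.78727264e-02,  1.37210460e+00, -1.72941303e-05,
        1.68361518e+00, -1.03112413e-01]), 'qvel': array([ 8.87008880e-05, -9.14162887e-04, -3.34133780e-03, -1.12238442e-03,
       -4.95815189e-04, -7.70276694e-04]), 'joint_torque': array([ 1.56365681e-03, -3.41251087e+01, -3.03305376e+01,  7.18959561e-02,
        3.03834002e-02, -9.49014452e-05]), 'tool_pos': array([ 0.1491558 , -0.52886502,  0.20442506]), 'ee_rot': array([-3.13960165e+00, -1.88747670e-04,  2.74824925e-01]), 'wrist_force': array([ 0.31800584,  0.01151611, -0.36311194]), 'wrist_torque': array([0.06439516, 0.06672917, 0.00596192]), 'finger_force': 0.0, 'width': 0.09399259666895918}
```

View pics/scene0.png

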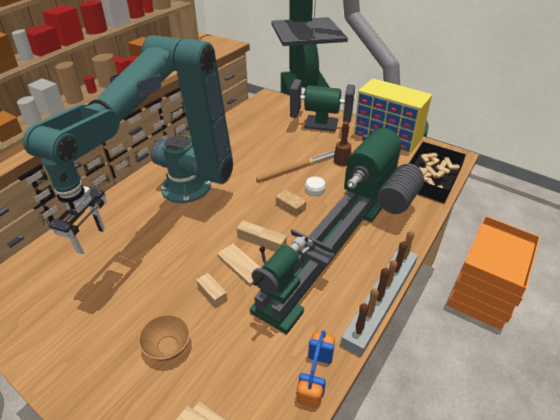

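View pics/top0.png

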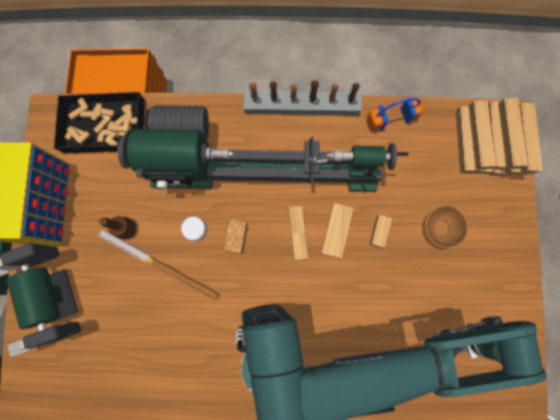

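The scene view shows the long square blank at about (262,236), the slat at (242,263), the short offcut at (212,289), and the drive centre near (352,183). In the top view the blank is at (299,232) and lies across the spindle line. The crown is near (230,155).

```bash
cat > h.py <<'E'
from bench import robot
import cv2,numpy as np
def snap(n): return robot.snapshot(n)
def ray(s,uv):
    K=np.array([[s["fx"],0,s["cx"]],[0,s["fy"],s["cy"]],[0,0,1]])
    # model: slopes*(1+k1 r^2), same as OpenCV's k1
    p=cv2.undistortPoints(np.float64(uv).reshape(-1,1,2),K,np.array([s["k1"],0,0,0.]),).reshape(-1,2)
    E=np.array(s["extrinsics"]);R,t=E[:3,:3],E[:3,3]
    d=np.c_[p,np.ones(len(p))]@R
    return -R.T@t,d/np.linalg.norm(d,axis=1)[:,None]
def onplane(s,uv,z):
    c,d=ray(s,uv); return c+d*((z-c[2])/d[:,2])[:,None]
def proj(s,P):
    E=np.array(s["extrinsics"]);K=np.array([[s["fx"],0,s["cx"]],[0,s["fy"],s["cy"]],[0,0,1]])
    return cv2.projectPoints(np.float64(P).reshape(-1,1,3),cv2.Rodrigues(E[:3,:3])[0],E[:3,3],K,np.array([s["k1"],0,0,0.]))[0].reshape(-1,2)
def tri(s1,u1,s2,u2):
    c1,d1=ray(s1,[u1]);c2,d2=ray(s2,[u2]);d1=d1[0];d2=d2[0]
    a=np.linalg.lstsq(np.c_[d1,-d2],c2-c1,rcond=None)[0]
    p,q=c1+a[0]*d1,c2+a[1]*d2
    return (p+q)/2,np.linalg.norm(p-q)
E
python3 - <<'E'
from h import *
t=cv2.imread("pics/top0.png");s=cv2.imread("pics/scene0.png")
a=cv2.resize(t[135:270,200:400],None,fx=4,fy=4,interpolation=cv2.INTER_CUBIC)
cv2.imwrite("pics/topc.png",a)
b=cv2.resize(s[130:280,220:420],None,fx=4,fy=4,interpolation=cv2.INTER_CUBIC)
cv2.imwrite("pics/scenec.png",b)
E
```

```text
(no output)
```

View pics/topc.png

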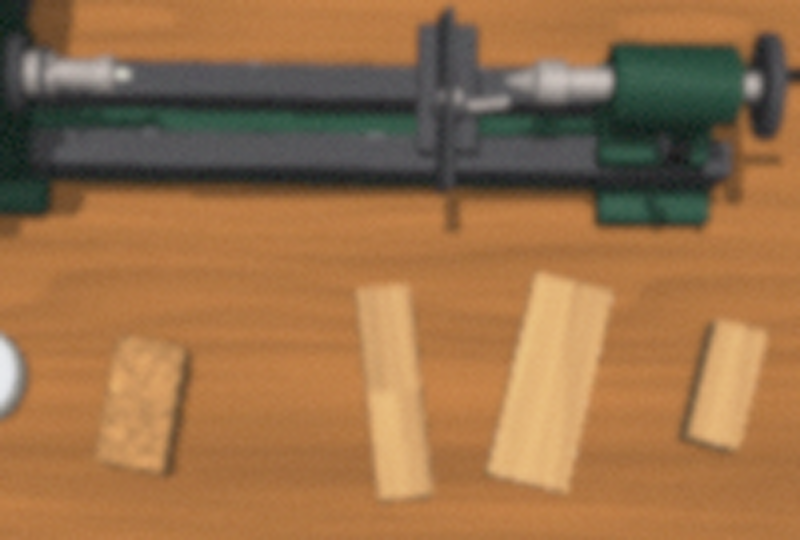

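View pics/scenec.png

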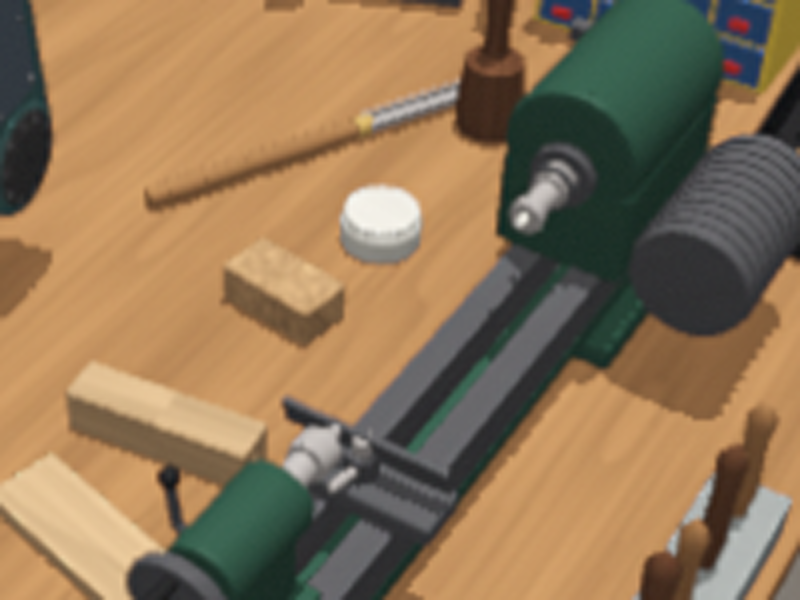

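The top crop shows the point tip at crop (130,74), full-frame (232.1,153.1), and the live centre tip at crop (508,83). The blank's corners are near crop (357,288), (409,284), (431,494) and (380,499). In the scene crop the sprung point's tip is at (518,218), full-frame (349.1,184.1).

```bash
python3 - <<'E'
from h import *
T=snap("top");S=snap("scene")
np.set_printoptions(precision=4,suppress=True)
f=lambda x,y,ox,oy:(ox+(x+.5)/4-.5,oy+(y+.5)/4-.5)
print("cams",ray(T,[(1,1)])[0],ray(S,[(1,1)])[0])
tip=f(130,74,200,135);lc=f(508,83,200,135);cr=f(116,73,200,135)
print("tip,lc,crown on .21",onplane(T,[tip,lc,cr],.21))
print("tri tip",tri(T,tip,S,f(516,218,220,130)))
tr=f(448,98,200,135)
# blank
hsv=cv2.cvtColor(T["color"],cv2.COLOR_BGR2HSV)
print(hsv[240,300],hsv[220,298],hsv[240,320])
m=((hsv[...,1]<145)&(hsv[...,2]>150)).astype(np.uint8);m[:,:270]=0;m[:195]=0;m[275:]=0;m[:,410:]=0
cs,_=cv2.findContours(m,cv2.RETR_EXTERNAL,cv2.CHAIN_APPROX_NONE)
for c in cs:
    if cv2.contourArea(c)<200: continue
    r=cv2.minAreaRect(c);print("px",r)
    for z in(.045,.02):
        P=onplane(T,c.reshape(-1,2).astype(float),z)
        q=cv2.minAreaRect((P[:,:2]*1000).astype(np.float32));print(z,q)
    print(cv2.boxPoints(q))
cor=[f(*p,200,135) for p in((357,288),(409,284),(431,494),(380,499))]
print(onplane(T,cor,.045))
# scene top-face corners of the blank
print("scene",onplane(S,[f(*p,220,130) for p in((93,363),(68,402),(266,430),(250,465))],.045))
E
```

```text
cams [ 0.3059 -0.0289  1.423 ] [ 1.1178 -0.9275  1.0975]
tip,lc,crown on .21 [[ 0.6761  0.1305  0.21  ]
 [ 0.6728 -0.1599  0.21  ]
 [ 0.6767  0.1414  0.21  ]]
tri tip (array([0.6741, 0.1297, 0.2159]), np.float64(0.0003303370437097562))
[ 16 123 221] [ 16 122 218] [ 14 161 177]
px ((381.7980651855469, 230.591552734375), (14.66360092163086, 31.816513061523438), 13.495734214782715)
0.045 ((461.60113525390625, -364.81268310546875), (49.8696174621582, 109.46199035644531), 75.39678192138672)
0.02 ((464.4261169433594, -370.9078063964844), (50.77436447143555, 111.4478759765625), 75.39679718017578)
[[ 404.1017 -381.4255]
 [ 511.9492 -409.5242]
 [ 524.7506 -360.3901]
 [ 416.903  -332.2914]]
px ((297.91461181640625, 232.731689453125), (54.66360855102539, 15.349984169006348), 83.6598129272461)
0.045 ((451.4874267578125, -79.52888488769531), (185.68238830566406, 51.632877349853516), 6.603885173797607)
0.02 ((454.12890625, -80.44810485839844), (189.0511932373047, 52.56964874267578), 6.603883266448975)
[[ 357.2076  -65.2085]
 [ 363.2534 -117.4294]
 [ 551.0502  -95.6877]
 [ 545.0045  -43.4668]]
px ((337.22698974609375, 230.41688537597656), (22.357891082763672, 53.66564178466797), 13.5704345703125)
0.045 ((460.94610595703125, -212.59811401367188), (75.14384460449219, 183.43612670898438), 76.39030456542969)
0.02 ((463.75921630859375, -215.931640625), (76.50715637207031, 186.7642059326172), 76.39030456542969)
[[ 363.9979 -231.1377]
 [ 545.5179 -275.0845]
 [ 563.5206 -200.7256]
 [ 382.0005 -156.7787]]
[[ 0.5395 -0.048   0.045 ]
 [ 0.5436 -0.0923  0.045 ]
 [ 0.3655 -0.1118  0.045 ]
 [ 0.3608 -0.0692  0.045 ]]
scene [[ 0.3642 -0.0706  0.045 ]
 [ 0.3769 -0.1235  0.045 ]
 [ 0.5432 -0.055   0.045 ]
 [ 0.555  -0.0977  0.045 ]]
```

```bash
python3 nudge.py '[0.094,0,0,0,0.08,0.094,0,0,0,0.08,0.094,0.0252,-0.0294,0,0,0.094,0.0252,-0.0294,0,0,0.094,0.0252,-0.0294,0,0,0.094,0.0252,-0.0294,0,0,0.094,0.0252,-0.0294,0,0,0.094,0.0252,-0.0294,0,0,0.094,0.0252,-0.0294,0,0,0.094,0.0252,-0.0294,0,0,0.094,0.0252,-0.0294,0,0,0.094,0.0252,-0.0294,0,0,0.094,0.0252,-0.0294,0,0,0.094,0.0252,-0.0294,0,0,0.094,0.0252,-0.0294,0,0,0.094,0.0252,-0.0294,0,0,0.094,0,0,0.03,0,0.094,0,0,0.03,0,0.094,0,0,0,0,0.094,0,0,0,0]'
```

```text
time: 1.87
tool_pos: [0.4512, -0.0795, 0.1438]
ee_rot: [-3.14, 0.004, 0.115]
wrist_force: [0.1, -0.2, 0.4]
width: 0.0942
finger_force: 0.0
```

```bash
python3 - <<'E'
from h import *
np.set_printoptions(precision=4,suppress=True)
T=cv2.imread("pics/top0.png");t=snap("top")
# lathe direction: long bed edges at z=.105 in first top picture, columns 270-300 and 210-270
g=cv2.GaussianBlur(cv2.cvtColor(T,cv2.COLOR_BGR2GRAY),(0,0),1).astype(float)
for r0,r1 in((170,188),(145,155),(155,163)):
    us=np.arange(225,297);vs=[]
    d=np.diff(g[r0:r1],axis=0)
    for u in us:
        k=d[:,u].argmax()if True else 0
        vs.append(r0+k+.5)
    P=onplane(t,np.c_[us,vs].astype(float),.105)
    c=cv2.fitLine(P[:,:2].astype(np.float32),cv2.DIST_HUBER,0,.002,.01).ravel();print("edge",c, c[0]/c[1])
E
```

```text
edge [0.006  1.     0.6102 0.0388] 0.0059825457
edge [ 0.013  -0.9999  0.7359  0.0424] -0.012964574
edge [ 0.0126 -0.9999  0.6802  0.0559] -0.012612133
```

```bash
python3 nudge.py '[0.094,0,0,0.035,0,0.094,0,0,0.035,0,0.094,0,0,0.035,0,0.094,0,0,0.031,0,0.094,0,0,0,0,0.094,0,0,0,0,0.03,0,0,0,0,0.03,0,0,0,0,0.03,0,0,0,0,0.03,0,0,0,0,0.03,0,0,0,0,0.03,0,0,0,0,0.03,0,0,0,0,0.03,0,0,0,0]'
```

```text
time: 3.08
tool_pos: [0.4526, -0.0797, 0.0095]
ee_rot: [-3.141, -0.0, 0.115]
wrist_force: [-0.6, 0.9, -1.2]
width: 0.0452
finger_force: 30.0
```

```bash
python3 - <<'E'
from h import *
T=cv2.imread("pics/top0.png");S=cv2.imread("pics/scene0.png")
a=cv2.resize(T[142:192,205:405],None,fx=4,fy=5.9,interpolation=cv2.INTER_CUBIC)
b=cv2.resize(S[170:220,320:380],None,fx=6,fy=6,interpolation=cv2.INTER_CUBIC)
c=np.zeros((600,800,3),np.uint8);c[:295]=a;c[298:598,:360]=b
b2=cv2.resize(S[225:275,280:350],None,fx=6,fy=6,interpolation=cv2.INTER_CUBIC);c[298:598,370:790]=b2
cv2.imwrite("pics/lathe.png",c)
E
```

```text
(no output)
```

View pics/lathe.png

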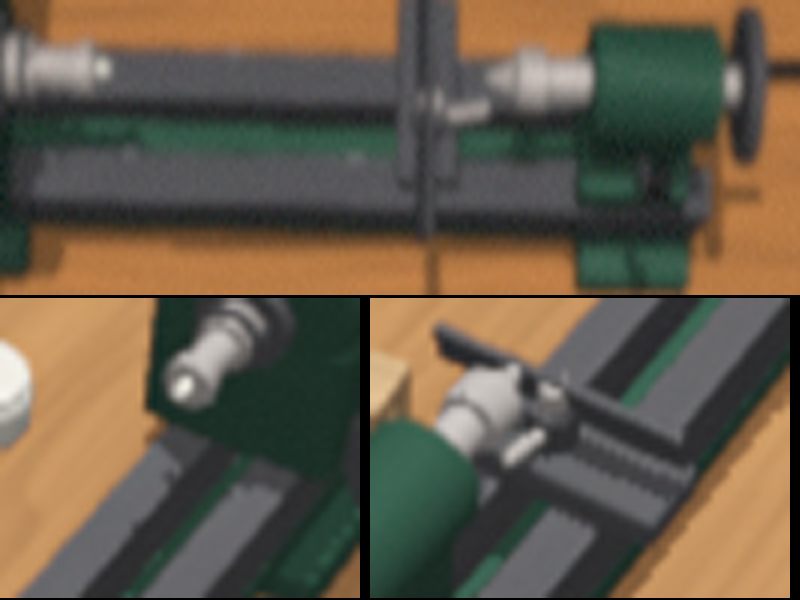

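Gripped at 45.2 mm. In the picture the point tip is at top (232.6,153.1) and scene (350.2,184.3). The spindle body is at top (217.1,153.1) and the tailstock quill at top (349.6,155.1).

```bash
python3 - <<'E'
from h import *
np.set_printoptions(precision=4,suppress=True)
t=snap("top");s=snap("scene")
print(onplane(t,[(217.1,153.1),(232.6,153.1),(327,154.5),(349.6,155.1)],.21))
for v in((350.2,184.3),(349.5,184.3),(350.2,185)): print(tri(t,(232.6,153.1),s,v))
# centroid of pale steel rows per column in the top picture: axis
g=cv2.imread("pics/top0.png").astype(float)
h=cv2.cvtColor(g.astype(np.uint8),cv2.COLOR_BGR2HSV)
m=(h[...,1]<45)&(h[...,2]>125)
pts=[]
for u in list(range(206,234))+list(range(334,351)):
    v=np.nonzero(m[144:166,u])[0]+144
    if len(v)>1: pts.append((u,v.mean(),len(v)))
pts=np.array(pts);P=onplane(t,pts[:,:2],.21);print(np.c_[pts,P[:,:2]][::3])
print(np.polyfit(P[:,1],P[:,0],1))
# scene edges of the bed, left top edge: dark-grey vs wood
E
```

```text
[[ 0.6756  0.1769  0.21  ]
 [ 0.6762  0.1291  0.21  ]
 [ 0.6756 -0.1611  0.21  ]
 [ 0.6749 -0.2308  0.21  ]]
(array([0.6769, 0.13  , 0.2151]), np.float64(0.005340587455732389))
(array([0.6758, 0.1293, 0.2155]), np.float64(0.0030870781657163153))
(array([0.6774, 0.1302, 0.2124]), np.float64(0.004702979680310108))
[[206.     152.       7.       0.6788   0.2113]
 [209.     151.5      6.       0.6805   0.2021]
 [213.     152.       7.       0.679    0.1897]
 [216.     152.5      6.       0.6775   0.1804]
 [219.     153.       5.       0.676    0.171 ]
 [222.     153.       5.       0.6761   0.1618]
 [225.     153.       7.       0.6762   0.1525]
 [228.     152.5      6.       0.6779   0.1433]
 [231.     153.       3.       0.6764   0.134 ]
 [335.     154.5      8.       0.676   -0.1858]
 [338.     155.       9.       0.6746  -0.195 ]
 [341.     155.       7.       0.6747  -0.2043]
 [344.     155.5      6.       0.6733  -0.2135]
 [347.     155.5      6.       0.6735  -0.2228]
 [350.     155.       7.       0.6752  -0.232 ]]
[0.0067 0.6759]
```

```bash
python3 nudge.py '[0.03,0,0,-0.0375,0,0.03,0,0,-0.0375,0,0.03,0,0,-0.0375,-0.12,0.03,0,0,-0.0375,-0.12,0.03,0,0,-0.0375,-0.12,0.03,0,0,0,-0.12,0.03,0,0,0,-0.12,0.03,0,0,0,-0.12,0.03,0,0,0,-0.12,0.03,0,0,0,-0.12,0.03,0,0,0,-0.12,0.03,0,0,0,-0.12,0.03,0,0,0,-0.12,0.03,0,0,0,-0.12,0.03,0.02,0,0,-0.009,0.03,0.02,0,0,0,0.03,0.02,0,0,0,0.03,0.02,0,0,0,0.03,0,0,0,0,0.03,0,0,0,0]'
```

```text
time: 4.85
tool_pos: [0.4529, 0.0003, 0.1962]
ee_rot: [-3.14, 0.001, 1.566]
wrist_force: [0.4, -0.6, -2.1]
width: 0.0448
finger_force: 30.0
```

```bash
python3 nudge.py '[0.03,0,0.037,0,0,0.03,0,0.037,0,0,0.03,0,0.037,0,0,0.03,0,0.037,0,0,0.03,0,0.037,0,0,0.03,0,0.038,0,0,0.03,0.01,0,0,0,0.03,0,0,0,0,0.03,0,0,0,0]'; python3 - <<'E'
from h import *
np.set_printoptions(precision=4,suppress=True)
T=snap("top");S=snap("scene");print(robot.get_obs()["tool_pos"])
cv2.imwrite("pics/t2.png",T["color"]);cv2.imwrite("pics/s2.png",S["color"])
a=cv2.resize(T["color"][135:185,200:330],None,fx=6,fy=6,interpolation=cv2.INTER_CUBIC)
b=cv2.resize(S["color"][165:215,290:420],None,fx=6,fy=6,interpolation=cv2.INTER_CUBIC)
cv2.imwrite("pics/fit.png",np.vstack([a,b]))
E
```

```text
time: 5.6
tool_pos: [0.676, 0.0075, 0.1954]
ee_rot: [-3.139, 0.001, 1.563]
wrist_force: [0.5, -0.1, -2.0]
width: 0.0449
finger_force: 30.0
[0.6756 0.0075 0.198 ]
```

View pics/fit.png

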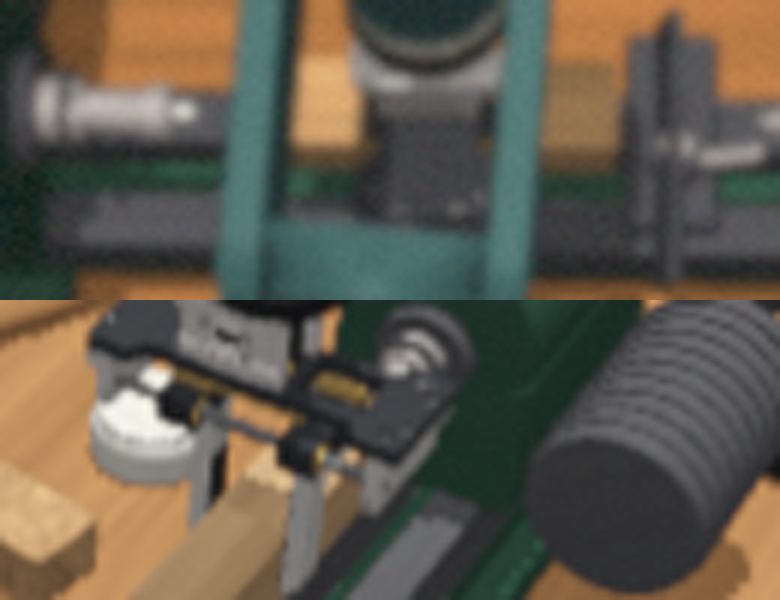

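The top crop shows the blank's far edge at crop row ~55 and its near edge at ~163 (columns 295–365), with the tip at (183,110). The blank looks in line with the spindle. In the scene view the gripper hides the end of the blank. Next I'll use the blank at its known pose to cancel the camera bias.

```bash
python3 - <<'E'
from h import *
np.set_printoptions(precision=2,suppress=True)
T=snap("top");S=snap("scene")
zs=[];
for i in range(8):
    snap("top"); zs.append(robot.get_obs()["tool_pos"])
m=np.mean(zs,0);print("tool mean",m*1000,np.std(zs,0)*1000,robot.get_obs()["ee_rot"])
x,z=m[0],m[2]+.013
a=lambda p:np.c_[(p[:,0]-200+.5)*6-.5,(p[:,1]-135+.5)*6-.5]
for y in(.06,-.05):
    print(y,a(proj(T,[(x+.0225,y,z+.0225),(x-.0225,y,z+.0225),(x-.0225,y,z-.0225)])))
print("tip",a(proj(T,[(x,.130,z),(x,.143,z),(x,.2,z),(x,-.157,z),(x,-.2,z)])))
# measured edges per column by gradient, sub-pixel
I=cv2.imread("pics/t2.png").astype(float);g=I[...,2]-0*I[...,0]
for u in(250,252,254,256,258,293,296,299):
    c=cv2.GaussianBlur(I[130:175],(0,0),.8)[:,u]; print(u,c[8:38].astype(int)[:,2].tolist())
E
```

```text
tool mean [675.98   8.14 198.08] [0.17 0.18 0.6 ] [3.14 0.   1.56]
0.06 [[330.85  56.2 ]
 [328.56 142.3 ]
 [334.39 166.84]]
-0.05 [[549.03  58.97]
 [548.16 145.11]
 [546.37 169.56]]
tip [[196.04 110.77]
 [170.71 110.51]
 [ 59.87 109.41]
 [756.7  118.1 ]
 [840.49 119.43]]
250 [113, 119, 123, 126, 130, 139, 153, 167, 177, 182, 182, 182, 184, 187, 189, 190, 191, 194, 195, 187, 164, 132, 104, 86, 74, 63, 57, 55, 56, 57]
252 [172, 175, 176, 178, 179, 185, 197, 210, 218, 221, 221, 219, 217, 217, 217, 214, 211, 210, 209, 201, 177, 143, 112, 91, 76, 62, 51, 46, 46, 50]
254 [182, 183, 185, 186, 186, 191, 201, 213, 220, 223, 223, 221, 220, 220, 218, 215, 213, 211, 210, 202, 179, 144, 111, 90, 75, 60, 46, 38, 39, 45]
256 [167, 172, 177, 181, 183, 188, 198, 209, 216, 219, 220, 219, 219, 218, 217, 215, 212, 210, 209, 201, 177, 143, 111, 91, 76, 59, 46, 40, 40, 44]
258 [105, 116, 129, 142, 154, 162, 170, 177, 183, 186, 189, 194, 200, 203, 202, 197, 191, 188, 186, 179, 159, 130, 104, 86, 72, 58, 46, 40, 40, 42]
293 [179, 178, 179, 181, 182, 178, 167, 152, 140, 136, 137, 139, 141, 145, 148, 148, 148, 148, 147, 147, 141, 127, 110, 96, 85, 70, 54, 43, 41, 47]
296 [190, 189, 189, 189, 189, 184, 172, 156, 143, 139, 139, 141, 144, 148, 150, 150, 150, 148, 147, 146, 141, 127, 110, 96, 85, 70, 54, 43, 39, 44]
299 [190, 189, 189, 190, 189, 184, 173, 158, 145, 140, 140, 142, 144, 146, 148, 149, 148, 148, 147, 146, 141, 128, 110, 95, 84, 70, 54, 43, 40, 43]
```

```bash
python3 nudge.py '[0.03,0,0.001,0,0,0.03,0.01,0,0,0,0.03,0.01,0,0,0,0.03,0.008,0,0,0,0.03,0,0,0,0,0.03,0,0,0,0]'; for i in 1; do python3 nudge.py '[0.03,0.003,0,0,0,0.03,0,0,0,0,0.03,0,0,0,0]';python3 nudge.py '[0.03,0.003,0,0,0,0.03,0,0,0,0,0.03,0,0,0,0]'; done
```

```text
time: 6.7
tool_pos: [0.6775, 0.0374, 0.1969]
ee_rot: [-3.142, 0.0, 1.565]
wrist_force: [-0.1, -0.2, -1.9]
width: 0.0448
finger_force: 30.0
time: 6.95
tool_pos: [0.6776, 0.0393, 0.197]
ee_rot: [3.142, 0.0, 1.564]
wrist_force: [0.9, -0.7, -2.9]
width: 0.0447
finger_force: 30.0
time: 7.2
tool_pos: [0.6776, 0.0423, 0.197]
ee_rot: [3.142, 0.0, 1.564]
wrist_force: [0.3, -0.4, -2.6]
width: 0.0445
finger_force: 30.0
```

```bash
python3 nudge.py '[0.03,0.002,0,0,0,0.03,0,0,0,0,0.03,0,0,0,0]'|grep -E 'pos|force:'; python3 nudge.py '[0.03,0.002,0,0,0,0.03,0,0,0,0,0.03,0,0,0,0]'|grep -E 'pos|force:';python3 nudge.py '[0.03,0.002,0,0,0,0.03,0,0,0,0,0.03,0,0,0,0]'|grep -E 'pos|force:'
```

```text
tool_pos: [0.6776, 0.0444, 0.197]
wrist_force: [-0.7, -0.3, -2.3]
finger_force: 30.0
tool_pos: [0.6776, 0.0465, 0.197]
wrist_force: [-0.0, 0.7, -1.7]
finger_force: 30.0
tool_pos: [0.6777, 0.0478, 0.197]
wrist_force: [0.4, -1.9, -2.4]
finger_force: 30.0
```

```bash
python3 nudge.py '[0.03,0.002,0,0,0,0.03,0,0,0,0,0.03,0,0,0,0]'|grep -E 'pos|rot|t_force:'; python3 nudge.py '[0.03,0.002,0,0,0,0.03,0,0,0,0,0.03,0,0,0,0]'|grep -E 'pos|rot|t_force:';python3 nudge.py '[0.03,0.002,0,0,0,0.03,0,0,0,0,0.03,0,0,0,0]'|grep -E 'pos|rot|t_force:'
```

```text
tool_pos: [0.6777, 0.0494, 0.197]
ee_rot: [3.142, 0.002, 1.563]
wrist_force: [-0.1, -4.0, -1.3]
tool_pos: [0.6777, 0.0509, 0.1971]
ee_rot: [3.142, 0.002, 1.563]
wrist_force: [-0.3, -6.0, -1.3]
tool_pos: [0.6776, 0.0523, 0.1971]
ee_rot: [-3.141, 0.003, 1.562]
wrist_force: [-0.3, -6.7, -0.6]
```

```bash
for i in 1; do python3 nudge.py '[0.03,0.002,0,0,0,0.03,0,0,0,0,0.03,0,0,0,0]'|grep -E 'pos|rot|t_force:'; python3 nudge.py '[0.03,0.002,0,0,0,0.03,0,0,0,0,0.03,0,0,0,0]'|grep -E 'pos|rot|t_force:';python3 nudge.py '[0.03,0.001,0,0,0,0.03,0,0,0,0,0.03,0,0,0,0]'|grep -E 'pos|rot|t_force:'; done
```

```text
tool_pos: [0.6777, 0.0536, 0.1972]
ee_rot: [-3.142, 0.005, 1.562]
wrist_force: [-0.5, -9.1, -0.8]
tool_pos: [0.6776, 0.0547, 0.1973]
ee_rot: [-3.141, 0.006, 1.561]
wrist_force: [-0.6, -10.6, -1.8]
tool_pos: [0.6776, 0.0546, 0.1975]
ee_rot: [-3.141, 0.008, 1.56]
wrist_force: [-1.5, -11.7, -0.9]
```

```bash
python3 nudge.py '[0.03,0.0015,0,0,0,0.03,0,0,0,0,0.03,0,0,0,0]'|grep -E 'pos|rot|t_force:'; python3 nudge.py '[0.03,0.0015,0,0,0,0.03,0,0,0,0,0.03,0,0,0,0,0.03,0,0,0,0,0.03,0,0,0,0]'|grep -E 'pos|rot|t_force:'; python3 - <<'E'
from h import *
T=snap("top");S=snap("scene")
a=cv2.resize(T["color"][135:185,200:330],None,fx=6,fy=6,interpolation=cv2.INTER_CUBIC)
b=cv2.resize(S["color"][165:215,290:420],None,fx=6,fy=6,interpolation=cv2.INTER_CUBIC)
cv2.imwrite("pics/fit2.png",np.vstack([a,b]));o=robot.get_obs();print(o["tool_pos"],o["ee_rot"],o["wrist_force"])
E
```

```text
tool_pos: [0.6775, 0.0546, 0.1976]
ee_rot: [-3.141, 0.01, 1.559]
wrist_force: [-1.7, -13.7, 0.2]
tool_pos: [0.6775, 0.0546, 0.1978]
ee_rot: [-3.141, 0.012, 1.557]
wrist_force: [-2.8, -17.9, 0.5]
[0.67744166 0.05460351 0.19779895] [-3.14099813  0.0122925   1.55736321] [ -2.64134514 -17.94014686   0.20984071]
```

View pics/fit2.png

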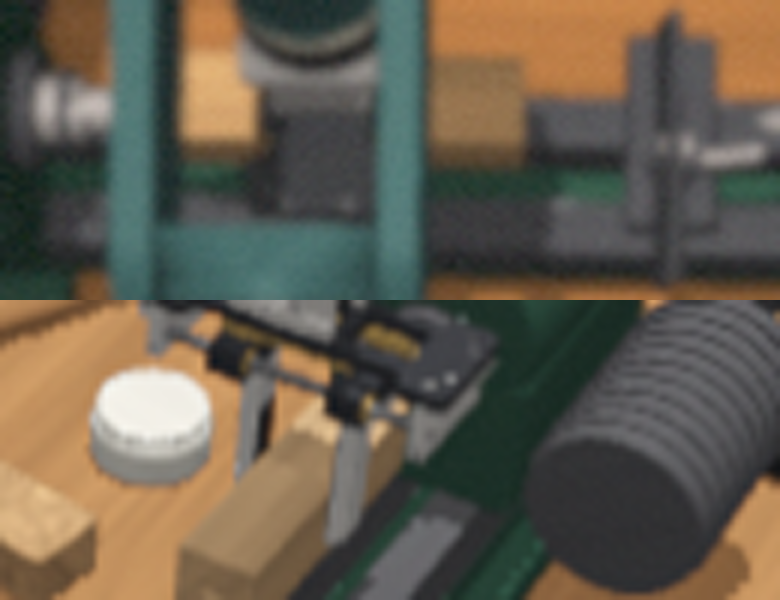

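The blank is seated. The TCP stopped dead at y = 0.0546 while the push rose from 11 to 18 N. Travel from first spring contact to the stop was 7 mm, which is right for the point being inside the hole. In the top view the free end at crop column 523 puts the near face at y ≈ 0.143, which is the crown plane.

```bash
python3 -c "
from bench import robot
print(robot.close_job())"
```

```text
the job is handed in; nothing more can be done
None
```

The blank is on the drive centre, with the point in its hole and the wood pressed on the crown at about 18 N. The gripper still holds it, within about 0.7° of level and in line, and the job is handed in.

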